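Ratchet-clamp a vial and take off its push-and-turn safety cap

ROBOT

A 6-joint arm with a two-finger parallel gripper is mounted at the origin on a cart in front of the work surface, level with it; the furniture and walls round the work are solid. World frame = base frame: x ahead of the robot, y to its left, z up, the work surface at z = 0. Lengths are in m, angles in degrees, forces in N, time in s.
With the tool pointing down it reaches from about 0.25 to 0.725 m from the base axis. Payload 4 kg.
Tool frame: the origin (TCP) lies midway between the tips of the shut fingers; the grasp point (between the pads) lies 19 mm behind it (ctrl.pinch_z is the distance from the TCP to the grasp point, in m); z points along the fingers, y is the line along which they close (so a half turn about z gives the same grasp; the last joint's range is limited). The gripper opens to 85 mm and grips with 20 to 120 N. Pads are 22 mm wide; open, the fingers measure 114 mm over their backs; the gripper's body (76 mm by 85 mm) begins 54 mm behind the grasp point. The pads swing forward as they close: fully open they stand 13 mm farther back than shut.
Start: joints at [71.677, 13.785, 0.286, 76.501, 0, 90], TCP at [0.157, 0.475, 0.231] pointing down, gripper open.
Joint ranges: [-155.79, 155.79], [-60.16, 107.12], [-62.33, 73.08], [-114, 123.19], [-81.49, 82.49], [-180, 180]. Speed limits (degrees/s): [159.86, 159.86, 180, 180, 180, 180].

INTERFACE

Orientations are given as [roll, pitch, yaw] about the fixed x, y, z axes, in that order (R = Rz(yaw) Ry(pitch) Rx(roll)).
In Python, from plant import monitor, optics, close_job, ctrl gives the robot as it stands.
- The arm moves only by the shell command python3 -m crank 'ROWS' [OPENING] [FORCE]. ROWS is a JSON list of rows, 1 to 10 of them, each written [[dx, dy, dz], turn]: dx, dy, dz in m, then a turn about the tool's z in degrees; each row is the pose to reach, as a shift and turn from the pose commanded when the command began, along the tool's axes at that moment; what a row does not reach only later rows make up. A row lasts 1/8 s, in which the tool goes at most 0.0625 m and 10.7 degrees, less where a joint would pass 70% of its speed; a pose out of reach is approached as far as the arm can. OPENING is the opening from 0.0 (shut) to 1.0 (fully open), set as the command begins (- or left out keeps the last). The fingers move at their own pace and stop on an object; FORCE is the grip in N (left out, the last holds). Time passes only in rows, so rows that do not move let the fingers close. It prints the time, the measured TCP pose, the force, the opening and the grip force at its end. Input that does not fit is refused with a message, and nothing moves.
- monitor.observe(): the state, without advancing time (a new reading comes with each control period).
- optics.snapshot(name): name is "scene" or "top" or "wrist"; returns a dict with "pixels" (480x640x3 uint8, red, green, blue), "fx", "fy", "cx", "cy" (pixels), "camera_from_world" (4x4, takes a point from world to camera coordinates); the wrist camera has in their place "T_tool_cam" (4x4, takes a point from camera to tool coordinates, whose origin is the TCP and whose axes are the flange's). Camera axes: x right, y down, z forward; pixel columns grow to the right and rows downward; lengths in m; the calibration is good to about 2 mm. A picture is of the moment at which its call begins: read the wrist's pose just before it. There is no depth.
- close_job(): hands the job in; it is judged then, once.
The state is a dict: "time_s": time; "q": joint angles; "qvel": joint speeds; "joint_efforts": joint torques, N m; "tcp_pos": TCP position; "ee_rot": TCP orientation; "contact_force": force on the tool from outside, world axes, zero at the start; "ft_torque": the same for the moment, N m; "width": opening from 0.0 (shut) to 1.0 (fully open); "grasp_force": force on a finger pad.
Only numpy, scipy, OpenCV 4.12 (cv2) and the standard library are available. Lean on these libraries where they do the work, as an engineer would, in place of code of your own. Each camera call takes 0.05 s, during which the arm holds its last target. There are 200 camera calls.

TASK

The amber vial stands loose in the bench's ratchet clamp. Push the clamp's black palm knob in, clicking past the sprung pawl, until the vial is squeezed firmly against the sprung V-block and the pawl alone holds it there when you let go, but do not crush it. Then press the vial's white safety cap down, turn it counter-clockwise to free it, lift it off and set it down gently, open side down, on the middle of the lens-tissue pad; leave the vial standing in the clamp and the things around it where they are.

Things in the scene. Friction and masses are not known exactly. Their poses are not given: they have to be found in the camera images.
- clamp: Ratchet push clamp fixed to the table; aluminium base plate 187 x 76 x 8 mm, from x = -105 to +83 mm. Origin on the table plane under the middle of the bay where the vial stands; +x is the way the knob is pushed, z up. A grey guide block for the ram stands at x = -92 to -58 mm, 58 mm high.
- ram: The clamp's slide: a toothed steel bar, 13 mm wide, with jaw and knob, sliding only along the clamp's x, 0 to 45 mm. Origin on the table plane; equals the clamp's origin when fully back and moves with the ram. Sliding and clicking take 1 to 4 N. Stop pushing at 17 to 18 N along the clamp's x: this leaves the vial squeezed with 7 N or more after the slip back; 5 N is firm enough.
- knob_end (a point): Centre of the flat rear face of the ram's black palm knob, 32 mm above the table; push here along the clamp's +x. The knob is a mushroom on the bar's axis, 32 mm in diameter; its head reaches 15 mm forward of this point, then comes a 15 mm thick neck 8 mm long. The point turns with the clamp (same axes).
- jaw_face (a point): Middle of the ram's jaw, between its two white nylon buttons; jaw 30 mm wide, 14 to 50 mm above the table. It faces the vial, at first 4 to 16 mm short of it, then slides it along the base until it meets the V-block, where the push needed jumps by some 4 N and then grows by 2 N per mm.
- pawl_place (a point): Where the tip of the sprung pawl rides on the ram's bar, 39 mm above the table (a fixed point of the clamp). The bar is smooth for the first 13 mm of travel from fully back; then a tooth clicks under the pawl every 3.5 mm (10 teeth). The ram cannot go back past a tooth: when let go it slips back to the last one, by up to 3.5 mm, which costs up to 7 N of squeeze.
- bay_rear (a point): A fixed point of the clamp 50 mm above the table over the V-block, which opens towards -x, is 49 mm high and rides on a spring on an adjustable stop. The stop's setting varies by 14 mm and is not reported, so where the vial meets the V must be felt. The spring is solid after 7 mm (18 N of squeeze); pushing on from there soon crushes the vial (over 32 N).
- vial: Loose amber glass vial, body 46 mm in diameter and 58 mm tall, neck 30 mm in diameter up to 82 mm, about 0.12 kg, with three small lugs on the neck hidden by the cap. Origin at the centre of its underside, z up its axis. It stands on the clamp's 8 mm base plate between jaw and V-block.
- cap: White ribbed safety cap, 47 mm in diameter, 26 mm high, 25 g. Origin at the centre of its open underside (74 mm above the table when on the vial), z up. A spring in it pushes back with 3 N plus 1.5 N per mm. Press it 3.5 to 5.5 mm down (8 to 11 N; hard stop at 6 mm) and keep it down while turning it 60 (40 to 80) degrees counter-clockwise from above; then it lifts off.
- pad: Blue-covered pad of lens tissue lying fixed on the table, 70 x 106 x 11 mm (106 mm along its own y). Origin at the centre of its underside.
- media_bottle: Bystander: small bottle with a pink content and a cap, 34 mm in diameter, 67 mm high. Origin at the centre of its underside. Leave it alone.
- timer: Bystander: white timer, 58 x 62 x 17 mm, origin at the centre of its underside. Leave it alone. To its right a microscope overhangs the table to the right (y below -0.08 m, x above 0.45 m): swing past it with the arm drawn in.
- ring_tin: Bystander: flat round tin, 50 mm in diameter, 19 mm high, origin at the centre of its underside. Leave it alone.
- covered_dish: Bystander: covered culture dish, 60 mm in diameter, 14 mm high, origin at the centre of its underside. Leave it alone.
Not all that is in view belongs to the job. What is shaped like the vial but red or turquoise is not meant.

How it is judged (in metres and radians):
On the way, in this order (a step that is already met when the one before it is completed fails the run):
1. the vial is squeezed by the jaw with at least 5 N, held by the pawl alone: the fingers are off the ram (contact force between ram and vial above 5 N and contact force between each of the arm, the fingers and ram below 0.2 N), for 0.3 s.
2. the cap is off: 30 mm or more above its closed place, with the vial still standing squeezed in the clamp (z of cap in the frame of vial above 0.096 m and contact force between ram and vial above 4 N and height (world z) of vial below 0.012 m and angle between vial's own z axis and vertical below 0.12 rad), for 0.1 s.
At the end, for the whole second after the job is handed in: The cap lies still on the lens-tissue pad, open side down (tilt under 0.12 rad), its centre within 25 mm of the pad's; the vial stands upright on the clamp's base, still squeezed by the jaw with at least 4 N (horizontal distance between cap and pad below 0.025 m and height (world z) of cap between 0.007 and 0.015 m and angle between each of cap, vial's own z axis and vertical below 0.12 rad and linear speed of cap below 0.02 m/s and contact force between ram and vial above 4 N and height (world z) of vial below 0.012 m); the robot touches nothing.
It fails at once if the vial is crushed: more than 32 N between jaw and vial (contact force between ram and vial above 32 N).
It fails at once if the vial is dragged up out of the clamp or tipped over (height (world z) of vial above 0.028 m or angle between vial's own z axis and vertical above 0.35 rad).
It fails at once if the cap is dropped from a height (it moves faster than 0.5 m/s with no finger on it) (linear speed of cap above 0.5 m/s and contact force between the fingers and cap below 0.1 N).
It fails at once if a bystander is pushed more than 25 mm (distance of any of media_bottle, timer, ring_tin, covered_dish from where it was at the start of the episode above 0.025 m).
It also fails if it takes over 67 s, if anything falls off the work surface, if the arm or the gripper's body presses on something with over 40 N, if the wrist force passes 120 N, or if a joint passes its speed limit or range.

## Working session

There is one attempt and no reset: what is moved stays moved. The work goes in short steps, Python scripts to look and compute and a shell command to move; the robot and the scene stay as the last step left them, time stands still between calls to the robot, and variables do not carry over. Pictures are saved under pics/ and viewed, at most 10 in all, crops included, and the job is handed in when it is done.

```bash
ls; mkdir -p pics; python3 - <<'E'
from plant import monitor, optics, ctrl
import cv2, numpy as np, json
s=monitor.observe(); print(s); print(ctrl.pinch_z)
for n in ("scene","top"):
    r=optics.snapshot(n); cv2.imwrite(f"pics/{n}0.png",r["pixels"][:,:,::-1])
    print(n,r["fx"],r["fy"],r["cx"],r["cy"],np.array(r["camera_from_world"]).round(4).tolist())
    np.savez(f"{n}.npz",K=np.array([[r["fx"],0,r["cx"]],[0,r["fy"],r["cy"]],[0,0,1]]),T=np.array(r["camera_from_world"]))
E
```

```text
pics
{'time_s': 0.0, 'q': array([7.16749338e+01, 1.38325924e+01, 2.12903897e-01, 7.65015799e+01,
       1.27656022e-03, 8.99997037e+01]), 'qvel': array([-0.0456784 ,  0.07714924,  0.01368807,  0.08110929, -0.01299338,
       -0.02356905]), 'joint_efforts': array([ 1.75114028e-04, -3.72319257e+01,  2.52406436e+01,  1.66529400e-02,
        5.05608944e-05, -5.88987120e-06]), 'tcp_pos': array([0.15699674, 0.47404006, 0.23040413]), 'ee_rot': array([-1.79878732e+02, -1.27718448e-03,  1.61675227e+02]), 'contact_force': array([-0.00036171, -0.09383857,  0.29021388]), 'ft_torque': array([-0.01073978,  0.01795164, -0.0098439 ]), 'grasp_force': 0.0, 'width': 1.0023649083748252}
0.0187
scene 525.15614423596 525.15614423596 313.62896414437773 237.76509671253535 [[0.7853, -0.6189, 0.0173, -0.407], [-0.3637, -0.4837, -0.7961, 0.3352], [0.5011, 0.6189, -0.6049, 0.5658], [0.0, 0.0, 0.0, 1.0]]
top 582.0426693627393 582.0426693627393 312.375603344094 244.5550532014458 [[-0.0231, -0.9997, -0.0019, 0.1588], [-0.9872, 0.0231, -0.1579, 0.631], [0.1579, -0.0017, -0.9875, 1.1529], [0.0, 0.0, 0.0, 1.0]]
```

View pics/top0.png

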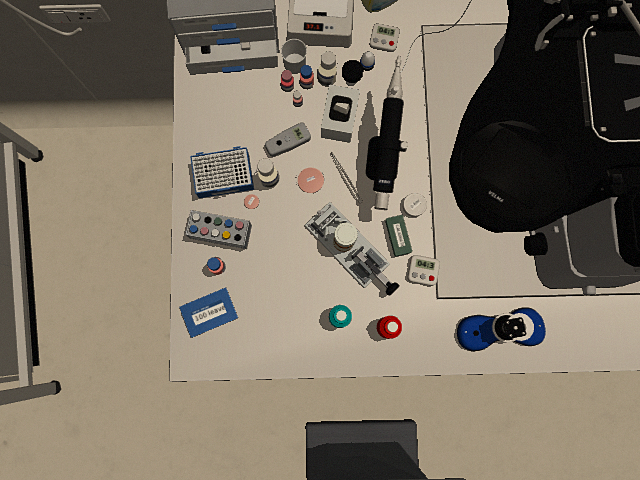

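View pics/scene0.png

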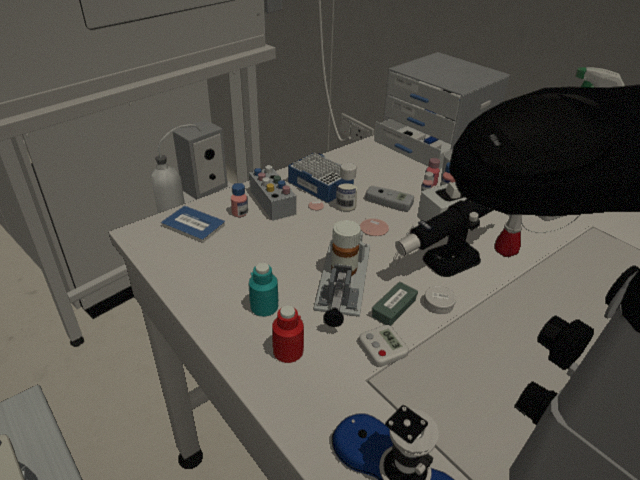

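The top view shows:
- clamp from (315,210) to (392,288), with the black knob at (392,288)
- white-capped vial at (345,236)
- blue pad at (209,313)
- timer at (424,270), tin at (414,205), dish at (311,180)

The candidates for the vial are the white-capped amber one at (345,236), the turquoise one at (340,316) and the red one at (389,327). Only the first is amber and stands in the clamp. I'll confirm it in an enlarged crop.

```bash
python3 - <<'E'
import cv2,numpy as np
a=cv2.imread("pics/top0.png"); s=cv2.imread("pics/scene0.png")
A=cv2.resize(a[190:310,295:415],None,fx=5,fy=5,interpolation=cv2.INTER_CUBIC)
B=cv2.resize(a[280:345,170:245],(200,173),interpolation=cv2.INTER_CUBIC)
C=cv2.resize(s[215:335,310:380],(200,343),interpolation=cv2.INTER_CUBIC)
o=np.zeros((600,800,3),np.uint8); o[:,:600]=A; o[:173,600:]=B; o[200:543,600:]=C
cv2.imwrite("pics/crop1.png",o)
E
```

```text
(no output)
```

View pics/crop1.png

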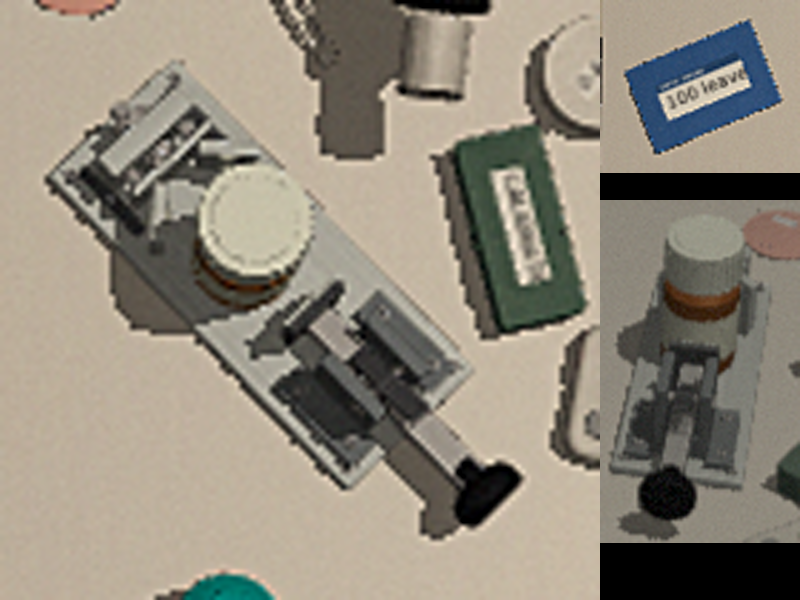

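The crop confirms the amber vial in the clamp, with its white cap at crop (257,222). The knob is at crop (490,495). The pad is the blue "100 leaves" one.

```bash
cat > h.py <<'E'
import numpy as np
from scipy.optimize import least_squares
def load(n): d=np.load(n+".npz"); return d["K"],d["T"]
def ray(px,z,n="top"):
    K,T=load(n); R=T[:3,:3]; c=-R.T@T[:3,3]; d=R.T@np.linalg.solve(K,[px[0],px[1],1.])
    return c+d*(z-c[2])/d[2]
def rect(pts,hx0,hx1,hy,g):  # pts world xy ordered: (x1,-y),(x0,-y),(x0,+y),(x1,+y)
    L=np.array([[hx1,-hy],[hx0,-hy],[hx0,hy],[hx1,hy]])
    f=lambda p:(L@np.array([[np.cos(p[2]),np.sin(p[2])],[-np.sin(p[2]),np.cos(p[2])]])+p[:2]-pts).ravel()
    r=least_squares(f,[*pts.mean(0),g]); return r.x,r.fun.round(4)
E
python3 - <<'E'
from h import *
c=lambda x,y:((x+.5)/5-.5+295,(y+.5)/5-.5+190)
P=np.array([ray(c(*p),.008)[:2] for p in [(177,62),(472,368),(347,487),(47,178)]])
p,e=rect(P,-.105,.083,.038,np.radians(45)); print("clamp",p[:2].round(4),np.degrees(p[2]),e)
d=lambda x,y:((x-600+.5)/2.667-.5+170,(y+.5)/2.66-.5+280)
Q=np.array([ray(d(*q),.011)[:2] for q in [(627,72),(750,20),(782,100),(658,153)]])
print(Q.round(4).tolist()); print("pad",Q.mean(0).round(4), "long dir",np.degrees(np.arctan2(*(Q[0]-Q[1])[::-1])),np.linalg.norm(Q[0]-Q[1]),np.linalg.norm(Q[1]-Q[2]))
u=np.array([np.cos(p[2]),np.sin(p[2])]);v=np.array([-u[1],u[0]])
for nm,q,z in [("cap",(258,220),.1),("knobrear",(497,503),.032),("knobmid",(488,494),.045)]:
    w=ray(c(*q),z)[:2]; print(nm,w.round(4),"clamp frame",((w-p[:2])@u).round(4),((w-p[:2])@v).round(4))
for nm,q,z in [("turq",(340,316),.1),("red",(389,327),.1),("timer",(424,270),.017)]: print(nm,ray(q,z)[:2].round(3))
E
```

```text
clamp [0.6489 0.0782] 41.98212908126987 [ 0.0023  0.0018 -0.0011 -0.0021 -0.0024 -0.0007  0.0012  0.0009]
[[0.5151, 0.4254], [0.5539, 0.3286], [0.4903, 0.3034], [0.4513, 0.4004]]
pad [0.5027 0.3645] long dir 111.85815506199883 0.10436866838212111 0.06843618817706551
cap [0.6471 0.0765] clamp frame -0.0025 -0.0001
knobrear [ 0.5377 -0.0229] clamp frame -0.1502 -0.0008
knobmid [ 0.5405 -0.0175] clamp frame -0.1446 0.0013
turq [0.485 0.094]
red [ 0.461 -0.   ]
timer [ 0.58 -0.09]
```

```bash
python3 -m crank '[[[-0.034, -0.039, 0.01], 10], [[-0.068, -0.077, 0.02], 20], [[-0.103, -0.116, 0.03], 30], [[-0.137, -0.154, 0.03], 40], [[-0.171, -0.193, 0.03], 50], [[-0.205, -0.232, 0.03], 60], [[-0.24, -0.27, 0.03], 70], [[-0.274, -0.309, 0.03], 80], [[-0.308, -0.347, 0.03], 90], [[-0.342, -0.386, 0.03], 100]]' 0.0 20
```

```text
time_s: 1.35
tcp_pos: [0.3607, -0.001, 0.2012]
ee_rot: [180.0, -0.0, 61.3]
contact_force: [1.6, 0.2, -0.1]
width: -0.002
grasp_force: 0.0
```

```bash
python3 -m crank '[[[0.012, 0.052, 0.0], 10], [[0.024, 0.104, 0.0], 19.7], [[0.0366, 0.156, 0.04], 19.7], [[0.0366, 0.156, 0.08], 19.7], [[0.0366, 0.156, 0.08], 19.7], [[0.0366, 0.156, 0.08], 19.7]]'
python3 - <<'E'
from plant import monitor, optics
import cv2, numpy as np
s=monitor.observe(); r=optics.snapshot("wrist"); cv2.imwrite("pics/w1.png",r["pixels"][:,:,::-1])
np.savez("w1.npz",K=np.array([[r["fx"],0,r["cx"]],[0,r["fy"],r["cy"]],[0,0,1]]),Ttc=r["T_tool_cam"],p=s["tcp_pos"],e=s["ee_rot"])
print(np.array(r["T_tool_cam"]).round(4).tolist(),r["fx"],s["tcp_pos"],s["ee_rot"],s["contact_force"])
E
```

```text
time_s: 2.1
tcp_pos: [0.5151, -0.041, 0.1223]
ee_rot: [180.0, -0.0, 42.0]
contact_force: [-0.8, 0.4, 0.3]
width: -0.001
grasp_force: 0.0
[[-0.0002, -0.9644, -0.2645, 0.0677], [1.0, -0.0002, -0.0001, 0.0003], [0.0, -0.2645, 0.9644, -0.1429], [0.0, 0.0, 0.0, 1.0]] 371.19003042403017 [ 0.5151306  -0.04097125  0.12230012] [ 1.79989660e+02 -1.23299961e-02  4.19874364e+01] [-0.83832038  0.3547293   0.26962492]
```

View pics/w1.png

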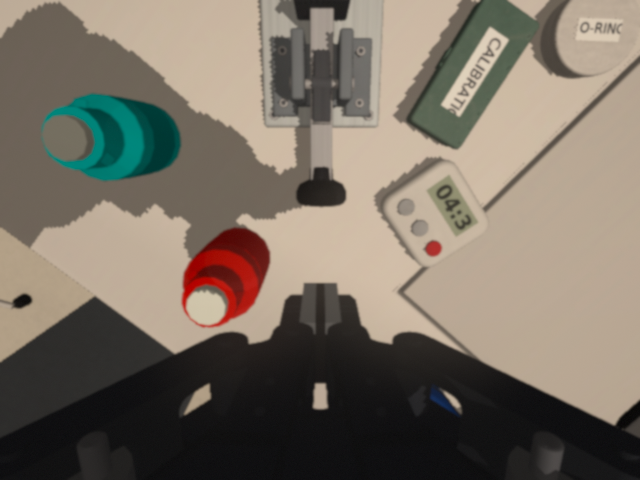

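The picture shows the knob at (321,192), on the finger column (320), with the clamp axis upright. The red bottle's top is at (207,305). I'll measure both.

```bash
cat >> h.py <<'E'
from scipy.spatial.transform import Rotation as Ro
def wray(px,z,f):
    d=np.load(f); R=Ro.from_euler("xyz",d["e"],degrees=True).as_matrix(); T=d["Ttc"]
    c=d["p"]+R@T[:3,3]; v=R@T[:3,:3]@np.linalg.solve(d["K"],[px[0],px[1],1.]); w=c+v*(z-c[2])/v[2]
    return w, R.T@(w-d["p"])
E
python3 - <<'E'
from h import *
for n,p,z in [("knob rear rim top",(321,192),.048),("knob rear mid/bottom",(321,206),.032),("red top",(207,305),.1),("red top",(207,305),.09),("plate corner",(265,126),.008),("plate corner",(379,125),.008)]:
    a,b=wray(p,z,"w1.npz"); print(n,a.round(4),b.round(4))
E
```

```text
knob rear rim top [ 0.5432 -0.017   0.048 ] [0.0369 0.001  0.0743]
knob rear mid/bottom [ 0.5349 -0.0245  0.032 ] [0.0257 0.001  0.0903]
red top [ 0.4708 -0.0076  0.1   ] [-0.0106 -0.0544  0.0223]
red top [ 0.4651 -0.0083  0.09  ] [-0.0154 -0.0578  0.0323]
plate corner [0.5468 0.0361 0.008 ] [ 0.0751 -0.0361  0.1143]
plate corner [ 0.5978 -0.0197  0.008 ] [0.0757 0.0395 0.1143]
```

```bash
python3 -m crank '[[[0.003, 0.001, 0.04], 0], [[0.006, 0.0015, 0.08], 0], [[0.006, 0.0015, 0.094], 0], [[0.006, 0.0015, 0.094], 0], [[0.006, 0.0015, 0.094], 0], [[0.006, 0.0015, 0.094], 0]]'
python3 -m crank '[[[0.008, 0, 0], 0], [[0.012, 0, 0], 0], [[0.016, 0, 0], 0], [[0.02, 0, 0], 0], [[0.02, 0, 0], 0], [[0.02, 0, 0], 0]]'
```

```text
time_s: 2.9
tcp_pos: [0.522, -0.0383, 0.029]
ee_rot: [179.9, -0.1, 42.0]
contact_force: [0.4, 0.8, -0.5]
width: 0.002
grasp_force: 0.0
time_s: 3.65
tcp_pos: [0.5358, -0.0244, 0.0272]
ee_rot: [-180.0, -0.1, 42.0]
contact_force: [-0.3, -0.6, 0.4]
width: 0.004
grasp_force: 0.1
```

```bash
cat > f.py <<'E'
from plant import monitor; import numpy as np
s=monitor.observe(); u=np.array([.743,.669,0]); print("F %.2f x %.4f"%(-s["contact_force"]@u,(s["tcp_pos"]-[.6489,.0782,0])@u), "lat %.4f"%((s["tcp_pos"]-[.6489,.0782,0])@[-.669,.743,0]), s["contact_force"].round(1))
E
for i in 1 2 3; do python3 -m crank '[[[0.001, 0, 0], 0], [[0.002, 0, 0], 0], [[0.003, 0, 0], 0], [[0.004, 0, 0], 0], [[0.004, 0, 0], 0]]' >/dev/null; python3 f.py; done
```

```text
F 2.88 x -0.1491 lat -0.0005 [-2.1 -2.  -0.2]
F 2.29 x -0.1450 lat -0.0006 [-2.4 -0.8  0. ]
F 2.53 x -0.1411 lat -0.0006 [-2.9 -0.6 -0.4]
```

```bash

for i in 1 2 3 4; do python3 -m crank '[[[0.0005, 0, 0], 0], [[0.001, 0, 0], 0], [[0.0015, 0, 0], 0], [[0.002, 0, 0], 0], [[0.002, 0, 0], 0]]' >/dev/null; python3 f.py; done
```

```text
F 7.16 x -0.1405 lat -0.0006 [-6.1 -3.9  1. ]
F 8.55 x -0.1391 lat -0.0006 [-6.8 -5.2  2.4]
F 10.91 x -0.1382 lat -0.0006 [-8.7 -6.6  4.2]
F 13.17 x -0.1371 lat -0.0006 [-10.1  -8.5   5.2]
```

```bash

for i in 1 2; do python3 -m crank '[[[0.0005, 0, 0], 0], [[0.001, 0, 0], 0], [[0.001, 0, 0], 0], [[0.001, 0, 0], 0]]' >/dev/null; python3 f.py; done
```

```text
F 15.06 x -0.1365 lat -0.0006 [-11.4  -9.8   6.1]
F 14.43 x -0.1357 lat -0.0006 [-11.   -9.3   6.2]
```

```bash
python3 -m crank '[[[0.0005, 0, 0], 0], [[0.001, 0, 0], 0], [[0.001, 0, 0], 0], [[0.001, 0, 0], 0]]' >/dev/null; python3 f.py; python3 -m crank '[[[0.0005, 0, 0], 0], [[0.0005, 0, 0], 0]]' >/dev/null; python3 f.py
```

```text
F 15.21 x -0.1353 lat -0.0006 [-11.5 -10.    8.6]
F 16.82 x -0.1351 lat -0.0006 [-12.6 -11.2   9. ]
```

```bash
for i in 1 2; do python3 -m crank '[[[0, 0, 0], 0]]' >/dev/null; python3 f.py; done;  python3 -m crank '[[[0.0005, 0, 0], 0], [[0.0005, 0, 0], 0]]' >/dev/null; python3 f.py; python3 -m crank '[[[0, 0, 0], 0]]' >/dev/null; python3 f.py
```

```text
F 15.88 x -0.1351 lat -0.0005 [-11.5 -10.9   7.9]
F 15.94 x -0.1351 lat -0.0006 [-11.9 -10.6   8.6]
F 17.45 x -0.1348 lat -0.0006 [-13.  -11.6   8.3]
F 17.37 x -0.1348 lat -0.0006 [-13.  -11.5   8.3]
```

```bash
python3 -m crank '[[[-0.008, 0, 0], 0], [[-0.02, 0, 0], 0], [[-0.034, 0, 0], 0], [[-0.04, 0, 0], 0], [[-0.04, 0, 0], 0]]' ; python3 -m crank '[[[0, 0, -0.05], 0], [[0, 0, -0.11], 0], [[0, 0, -0.17], 0], [[0, 0, -0.17], 0]]' 1.0; python3 f.py
python3 - <<'E'
from plant import optics; import cv2
for n in ("top",):
    r=optics.snapshot(n)["pixels"][190:310,295:415,::-1]; cv2.imwrite("pics/top1.png",cv2.resize(r,None,fx=5,fy=5,interpolation=cv2.INTER_CUBIC))
E
```

```text
time_s: 11.02
tcp_pos: [0.5235, -0.0357, 0.0275]
ee_rot: [180.0, -0.0, 41.9]
contact_force: [0.7, -0.6, 0.3]
width: -0.002
grasp_force: 0.0
time_s: 11.52
tcp_pos: [0.5279, -0.0354, 0.2034]
ee_rot: [179.5, -0.5, 42.0]
contact_force: [1.2, -0.0, 0.2]
width: 0.842
grasp_force: 0.0
F -0.89 x -0.1659 lat -0.0035 [ 1.2 -0.   0.2]
```

View pics/top1.png

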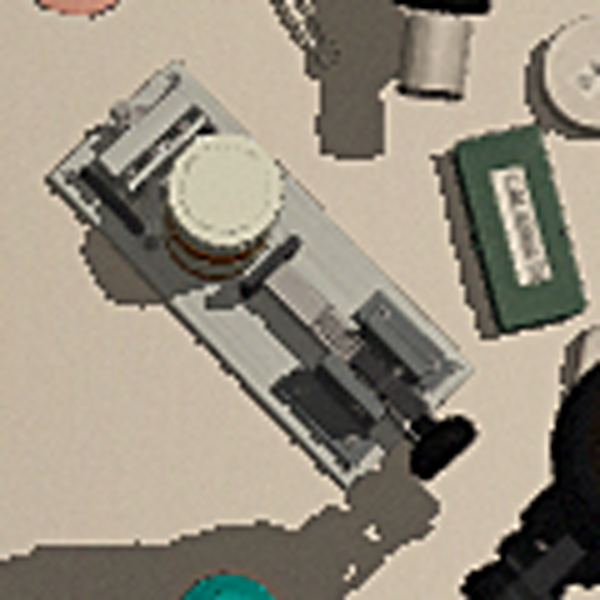

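The crop shows the vial seated against the V-block, with its cap centre at crop (225,191). The jaw is behind it and the knob has moved in.

```bash
python3 - <<'E'
from h import *
from plant import monitor
c=lambda x,y:((x+.5)/5-.5+295,(y+.5)/5-.5+190)
w=ray(c(225,191),.1); s=monitor.observe(); R=Ro.from_euler("xyz",[180,0,42],degrees=True).as_matrix()
print(w, R.T@(w-s["tcp_pos"]), (w[:2]-[.6489,.0782])@[.743,.669],(w[:2]-[.6489,.0782])@[-.669,.743])
E
```

```text
[0.65908024 0.08921827 0.1       ] [ 0.18228179 -0.00349141  0.10028974] 0.014935140403541198 0.0013759993489588789
```

```bash
python3 -m crank '[[[0.05, 0, 0], 0], [[0.1, 0, 0], 0], [[0.15, -0.002, 0], 0], [[0.18, -0.002, 0], 0], [[0.18, -0.002, 0], 0], [[0.18, -0.002, 0], 0], [[0.18, -0.002, 0], 0], [[0.18, -0.002, 0], 0]]' 1.0
python3 - <<'E'
from plant import monitor, optics
import cv2, numpy as np
s=monitor.observe(); r=optics.snapshot("wrist"); cv2.imwrite("pics/w2.png",r["pixels"][:,:,::-1])
np.savez("w2.npz",K=np.array([[r["fx"],0,r["cx"]],[0,r["fy"],r["cy"]],[0,0,1]]),Ttc=r["T_tool_cam"],p=s["tcp_pos"],e=s["ee_rot"])
E
```

```text
time_s: 12.58
tcp_pos: [0.6557, 0.0855, 0.1977]
ee_rot: [180.0, -0.0, 41.9]
contact_force: [0.2, -0.2, -0.3]
width: 0.998
grasp_force: 0.0
```

View pics/w2.png

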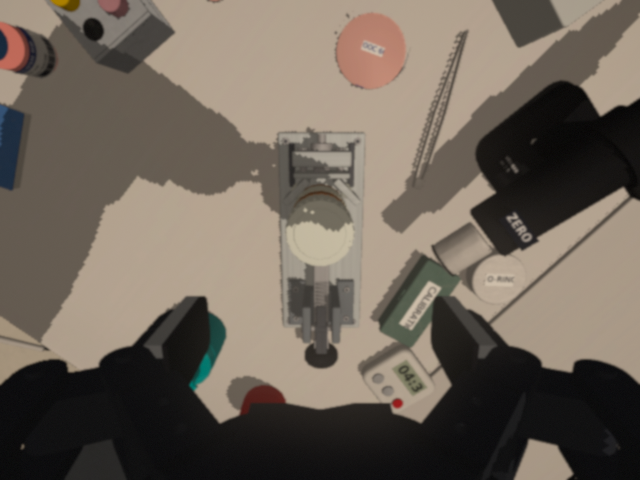

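The cap's top disc is at about (320,233) and spans 287 to 354. It is centred between the fingers, and nothing is near their descent paths.

```bash
python3 - <<'E'
from h import *
for p in [(320.5,233),(287,233),(354,233),(320,267),(320,200)]: print(*[x.round(4) for x in wray(p,.1,"w2.npz")])
E
```

```text
[0.6607 0.0891 0.1   ] [0.0061 0.0007 0.0977]
[0.6457 0.1058 0.1   ] [ 0.0061 -0.0217  0.0977]
[0.6757 0.0724 0.1   ] [0.0061 0.0231 0.0977]
[0.6426 0.0732 0.1   ] [-0.018   0.0004  0.0977]
[0.677  0.1042 0.1   ] [0.0283 0.0004 0.0977]
```

```bash
python3 -m crank '[[[0.0055, 0.0005, 0.04], 0], [[0.0055, 0.0005, 0.08], 0], [[0.0055, 0.0005, 0.11], 0], [[0.0055, 0.0005, 0.128], 0], [[0.0055, 0.0005, 0.128], 0], [[0.0055, 0.0005, 0.128], 0], [[0.0055, 0.0005, 0.128], 0]]' 1.0
python3 -m crank '[[[0, 0, 0], 0], [[0, 0, 0], 0], [[0, 0, 0], 0], [[0, 0, 0], 0], [[0, 0, 0], 0], [[0, 0, 0], 0], [[0, 0, 0], 0], [[0, 0, 0], 0]]' 0.3 50; python3 f.py
```

```text
time_s: 13.5
tcp_pos: [0.6616, 0.0897, 0.071]
ee_rot: [179.9, -0.1, 42.0]
contact_force: [0.8, -0.4, -0.2]
width: 0.998
grasp_force: 0.0
time_s: 14.5
tcp_pos: [0.6608, 0.0897, 0.0695]
ee_rot: [180.0, -0.0, 42.0]
contact_force: [0.1, -0.2, 3.6]
width: 0.535
grasp_force: 51.9
F 0.10 x 0.0165 lat 0.0005 [ 0.1 -0.2  3.6]
```

```bash
python3 -m crank '[[[0, 0, 0.001], 0], [[0, 0, 0.002], 0], [[0, 0, 0.003], 0], [[0, 0, 0.004], 0], [[0, 0, 0.004], 0], [[0, 0, 0.004], 0]]' ; python3 f.py;python3 -m crank '[[[0, 0, 0], 0]]' >/dev/null; python3 f.py
```

```text
time_s: 15.25
tcp_pos: [0.661, 0.0897, 0.0665]
ee_rot: [179.9, -0.1, 42.0]
contact_force: [0.3, 0.2, 7.1]
width: 0.542
grasp_force: 52.4
F -0.37 x 0.0166 lat 0.0005 [0.3 0.2 7.1]
F 1.53 x 0.0166 lat 0.0005 [-1.9 -0.2  7.9]
```

```bash
python3 -m crank '[[[0, 0, 0.001], 0], [[0, 0, 0.002], 0], [[0, 0, 0.002], 0], [[0, 0, 0.002], 0]]' ; python3 -m crank '[[[0, 0, 0], 0]]' >/dev/null; python3 f.py
```

```text
time_s: 15.88
tcp_pos: [0.661, 0.0897, 0.065]
ee_rot: [179.9, -0.1, 42.0]
contact_force: [-2.7, 0.1, 9.8]
width: 0.543
grasp_force: 52.6
F 1.30 x 0.0167 lat 0.0004 [-1.7 -0.1  9.9]
```

```bash
python3 -m crank '[[[0, 0, 0], -8], [[0, 0, 0], -16], [[0, 0, 0], -24], [[0, 0, 0], -32], [[0, 0, 0], -40], [[0, 0, 0], -48], [[0, 0, 0], -56], [[0, 0, 0], -62], [[0, 0, 0], -62], [[0, 0, 0], -62]]' ; python3 f.py
```

```text
time_s: 17.25
tcp_pos: [0.6604, 0.0905, 0.0649]
ee_rot: [179.9, -0.1, 104.0]
contact_force: [-3.6, 1.8, 10.9]
width: 0.543
grasp_force: 52.9
F 1.48 x 0.0168 lat 0.0015 [-3.6  1.8 10.9]
```

Turned 62° with the cap still pressed. Next is a slow lift with a force check.

```bash
python3 -m crank '[[[0, 0, -0.003], 0], [[0, 0, -0.006], 0], [[0, 0, -0.01], 0], [[0, 0, -0.014], 0], [[0, 0, -0.016], 0], [[0, 0, -0.016], 0]]' ; python3 f.py
```

```text
time_s: 18.0
tcp_pos: [0.6605, 0.0895, 0.0791]
ee_rot: [-180.0, 0.0, 104.0]
contact_force: [-0.1, -0.5, -0.7]
width: 0.541
grasp_force: 51.6
F 0.37 x 0.0162 lat 0.0007 [-0.1 -0.5 -0.7]
```

```bash
python3 -m crank '[[[0, 0, -0.02], 0], [[0, 0, -0.05], 0], [[0, 0, -0.08], 0], [[0, 0, -0.12], 0], [[0, 0, -0.12], 0], [[0, 0, -0.12], 0]]'; python3 -m crank '[[[0.031, -0.009, 0], 8], [[0.061, -0.017, 0], 16], [[0.092, -0.026, 0], 25], [[0.122, -0.035, 0], 33], [[0.153, -0.043, 0], 41], [[0.183, -0.052, 0], 49], [[0.214, -0.061, 0], 57], [[0.244, -0.07, 0], 65], [[0.275, -0.078, 0], 74], [[0.305, -0.087, 0], 82]]'
python3 -m crank '[[[0, 0, 0], 0], [[0, 0, 0], 0], [[0, 0, 0], 0]]'
python3 - <<'E'
from plant import monitor, optics
import cv2, numpy as np
s=monitor.observe(); print(s["tcp_pos"],s["ee_rot"]);r=optics.snapshot("wrist"); a=r["pixels"][:,:,::-1]
np.savez("w3.npz",K=np.array([[r["fx"],0,r["cx"]],[0,r["fy"],r["cy"]],[0,0,1]]),Ttc=r["T_tool_cam"],p=s["tcp_pos"],e=s["ee_rot"])
b=optics.snapshot("scene")["pixels"][120:360,110:430,::-1]
b=cv2.resize(b,(800,600))
o=np.zeros((600,800,3),np.uint8);o[:300,:400]=cv2.resize(a,(400,300)); o[:300,400:]=cv2.resize(b,(400,300)); cv2.imwrite("pics/w3full.png",a); o=o[:300]; cv2.imwrite("pics/w3.png",o)
E
```

```text
time_s: 18.75
tcp_pos: [0.6602, 0.0896, 0.1987]
ee_rot: [-180.0, -0.0, 104.0]
contact_force: [-0.4, 0.0, -0.4]
width: 0.536
grasp_force: 51.6
time_s: 20.0
tcp_pos: [0.531, 0.3095, 0.197]
ee_rot: [-176.9, 0.4, 28.8]
contact_force: [0.5, -0.6, -0.5]
width: 0.54
grasp_force: 51.6
time_s: 20.38
tcp_pos: [0.5332, 0.3073, 0.1988]
ee_rot: [-177.0, 0.2, 28.5]
contact_force: [0.9, -0.7, 0.8]
width: 0.541
grasp_force: 51.6
[0.53317539 0.30729892 0.19884226] [-176.97892633    0.21551333   28.52478818]
```

View pics/w3.png

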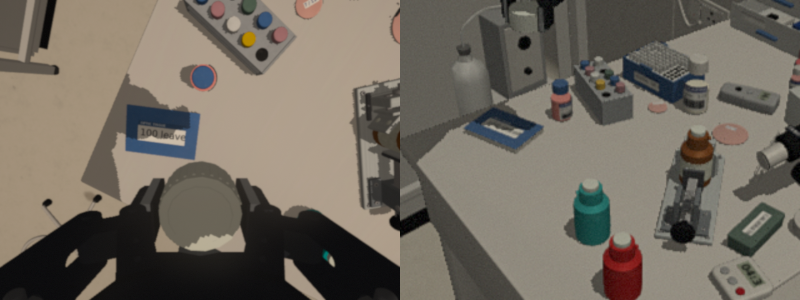

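The cap is held squarely and the vial stands open in the clamp. The blue pad is still ahead and to the left. The last move stopped short, with a 3° tilt, so I'll check the joints.

```bash
python3 - <<'E'
from plant import monitor
from h import *
s=monitor.observe(); print(s["q"].round(1), s["tcp_pos"],s["ee_rot"])
R=Ro.from_euler("xyz",s["ee_rot"],degrees=True).as_matrix()
c=np.mean([wray(np.array(p)*1.6,.011,"w3.npz")[0] for p in [(128,104),(200,114),(194,158),(126,152)]],0); print("pad",c)
print(R.T@(np.array([.5027,.3645,s["tcp_pos"][2]])-s["tcp_pos"]), R[:,2])
E
```

```text
[ 28.5  28.   16.2  78.3   3.  179.9] [0.53330242 0.30739101 0.19918097] [-176.98070704    0.17990021   28.52456319]
pad [0.50287052 0.36556641 0.011     ]
[ 0.0003839  -0.06470054  0.00341145] [-0.02790773  0.04478116 -0.99860693]
```

```bash
python3 -m crank '[[[0, -0.02, 0], -8], [[0, -0.04, 0], -16], [[0, -0.06, 0], -24], [[0, -0.0647, 0], -30], [[0, -0.0647, 0], -30], [[0, -0.0647, 0], -30]]'; python3 -c "
from plant import monitor; print(monitor.observe()['q'].round(1))"
```

```text
time_s: 21.22
tcp_pos: [0.5028, 0.3638, 0.2028]
ee_rot: [-177.3, -1.4, 58.4]
contact_force: [-0.3, -0.3, -0.0]
width: 0.538
grasp_force: 51.5
[ 34.4  28.3  17.1  78.7   3.  156. ]
```

```bash
python3 - <<'E'
from plant import monitor
from h import *
s=monitor.observe()
R=Ro.from_euler("xyz",s["ee_rot"],degrees=True).as_matrix()
for z in (.02,.008): print((R.T@(np.array([.5028,.365,z])-s["tcp_pos"])).round(4))
E
```

```text
[-0.0033  0.008   0.1826]
[-0.0036  0.0085  0.1945]
```

```bash
python3 -m crank '[[[-0.001, 0.002, 0.04], 0], [[-0.002, 0.004, 0.09], 0], [[-0.003, 0.006, 0.14], 0], [[-0.003, 0.008, 0.17], 0], [[-0.003, 0.008, 0.182], 0], [[-0.003, 0.008, 0.182], 0], [[-0.003, 0.008, 0.182], 0]]'; python3 f.py; for i in 1 2; do python3 -m crank '[[[0, 0, 0.001], 0], [[0, 0, 0.002], 0], [[0, 0, 0.003], 0], [[0, 0, 0.004], 0], [[0, 0, 0.004], 0]]'|grep -E "tcp|contact"; done
```

```text
time_s: 22.1
tcp_pos: [0.5042, 0.366, 0.0224]
ee_rot: [-177.4, -1.5, 58.4]
contact_force: [0.5, 0.1, -0.0]
width: 0.544
grasp_force: 51.6
F -0.38 x 0.0851 lat 0.3107 [ 0.5  0.1 -0. ]
tcp_pos: [0.5027, 0.3654, 0.0163]
contact_force: [-0.4, 0.1, -0.1]
tcp_pos: [0.5026, 0.3656, 0.0124]
contact_force: [-0.1, 0.5, 0.7]
```

```bash
for i in 1 2 3; do python3 -m crank '[[[0, 0, 0.001], 0], [[0, 0, 0.002], 0], [[0, 0, 0.002], 0], [[0, 0, 0.002], 0]]'|grep -E "tcp|contact"; done
```

```text
tcp_pos: [0.5026, 0.3657, 0.0106]
contact_force: [-0.4, -1.0, -0.1]
tcp_pos: [0.5028, 0.3658, 0.0102]
contact_force: [-2.4, -1.7, 9.0]
tcp_pos: [0.5028, 0.3658, 0.0101]
contact_force: [-6.4, -3.9, 18.2]
```

Contact was at TCP z ≈ 0.0103. I'll relieve the load and release slowly.

```bash
python3 -m crank '[[[0, 0, -0.002], 0], [[0, 0, -0.003], 0], [[0, 0, -0.003], 0], [[0, 0, -0.003], 0]]' - 20; python3 -m crank '[[[0, 0, 0], 0], [[0, 0, 0], 0], [[0, 0, 0], 0], [[0, 0, 0], 0], [[0, 0, 0], 0]]' 0.85; python3 -m crank '[[[0, 0, -0.01], 0], [[0, 0, -0.03], 0], [[0, 0, -0.06], 0], [[0, 0, -0.12], 0], [[0, 0, -0.12], 0], [[0, 0, -0.12], 0], [[0, 0, -0.12], 0]]'
python3 - <<'E'
from plant import monitor, optics
import cv2, numpy as np
s=monitor.observe(); r=optics.snapshot("wrist"); a=r["pixels"][:,:,::-1]
np.savez("w4.npz",K=np.array([[r["fx"],0,r["cx"]],[0,r["fy"],r["cy"]],[0,0,1]]),Ttc=r["T_tool_cam"],p=s["tcp_pos"],e=s["ee_rot"])
b=optics.snapshot("scene")["pixels"][120:360,110:430,::-1]
o=np.zeros((300,800,3),np.uint8);o[:,:400]=cv2.resize(a,(400,300)); o[:,400:]=cv2.resize(b,(400,300)); cv2.imwrite("pics/w4.png",o)
E
```

```text
time_s: 25.35
tcp_pos: [0.5028, 0.3658, 0.0103]
ee_rot: [-177.3, -1.4, 58.4]
contact_force: [-1.9, -1.7, 8.1]
width: 0.54
grasp_force: 56.8
time_s: 25.98
tcp_pos: [0.5026, 0.3657, 0.0094]
ee_rot: [-177.3, -1.4, 58.5]
contact_force: [-0.3, -0.2, 0.3]
width: 0.849
grasp_force: 0.0
time_s: 26.85
tcp_pos: [0.505, 0.3597, 0.1279]
ee_rot: [-177.2, -1.2, 58.5]
contact_force: [-0.9, -0.2, -0.4]
width: 0.85
grasp_force: 0.0
```

View pics/w4.png

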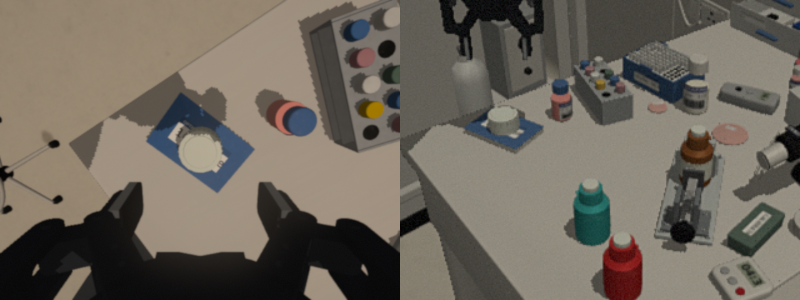

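The cap lies open side down in the middle of the pad at (200,148). The vial still stands in the clamp and the gripper is clear, so I'm handing in.

```bash
python3 -c "
from plant import close_job; print(close_job())"
```

```text
the job is handed in; nothing more can be done
None
```

I pushed the clamp to about 17.4 N and let the pawl take the vial, then took the cap off and set it open side down in the middle of the lens-tissue pad. I handed the job in at about 27 s, and the hand-in call returned no verdict.

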